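# Open the dial padlock on the document box and take it off

## Robot

A 6-joint arm with a two-finger parallel gripper is mounted at the origin on the work surface. World frame = base frame: x ahead of the robot, y to its left, z up, the work surface at z = 0. Lengths are in m, angles in rad, forces in N, time in s.
With the tool pointing down it reaches from about 0.25 to 0.775 m from the base axis. Payload 4 kg.
Tool frame: the origin (TCP) lies at the very end of the fingers, on their centre line; the grasp point (between the pads) lies 19 mm behind it; y points along the fingers, x is the direction in which the jaws open and shut, and the axes are right-handed (so a half turn about y gives the same grasp; the last joint's range is limited). The gripper opens to 94 mm and grips with 3 to 60 N. Pads are 16 mm wide; open, the fingers measure 119 mm over their backs; the gripper's body (75 mm by 177 mm) begins 78 mm behind the grasp point.
Start: joints at [1.129, 0.087, 1.371, -0, 1.684, -0.103], TCP at [0.183, 0.519, 0.206] pointing down, gripper open.
Joint ranges: [-3.1, 3.1], [-0.76, 2.03], [0.27, 2.55], [-1.08, 4.22], [0.17, 2.65], [-2.57, 2.57]. Speed limits (rad/s): [2.79, 2.79, 3.14, 3.14, 3.14, 3.14].

## Interface

Orientations are given as a 3x3 rotation matrix whose columns are the frame's x, y, z axes.
In Python, from station import sensors, read_camera, camera_info, job gives the robot as it stands.
- The arm moves only by the shell command python3 -m jog 'ROWS' [FORCE]. ROWS is a JSON object of lists of equal length, an entry for each row: "delta_pos": the shift along the world's x, y, z in mm, a list of three; "spin": the turn about the world's z in degrees; "grip": the finger opening in mm, from 0 to 94. In form: {"delta_pos": [[tx, ty, tz], ...], "spin": [spin, ...], "grip": [grip, ...]}. A call has 1 to 8 rows; each row shifts and turns the commanded pose from where the row before left it; what a row does not reach is not made up. A row lasts 1/8 s, in which the tool goes at most 62.5 mm and 10.7 degrees, less where a joint would pass 70% of its speed; a pose out of reach is approached as far as the arm can. A call with a gripper value outside its range is refused whole. The fingers move at their own pace and stop on an object; FORCE is the grip in N (left out, the last holds). Time passes only in rows, so rows that do not move let the fingers close. It gives the time, the measured TCP pose, the force and the opening at its end, in the units of the state.
- sensors.read_state(): the state, without advancing time (a new reading comes with each control period).
- read_camera(name): name is "scene" or "top" or "wrist"; returns (picture, depth): 400x640x3 uint8, red, green, blue; 400x640 float32, m along the optical axis (not along the pixel's ray), 0 where there is no reading.
- camera_info(name): a dict with "K" (3x3 intrinsics, pixels), "k1" (the pictures are not rectified: a ray, as slopes to the right and down, at radius r is drawn at 1 + k1 r^2 times it, then the intrinsics apply), "extrinsics" (4x4, takes a point from camera to world coordinates). Camera axes: x right, y up, looking along -z (the intrinsics and any distortion apply to the point x, -y, -z); pixel columns grow to the right and rows downward; lengths in m; the calibration is good to about 2 mm. A picture is of the moment at which its call begins: read the wrist's pose just before it. camera_info takes no time and is no camera call; for the wrist camera it gives the pose at the moment of the call.
- job.hand_in(): hands the job in, once; it reports no verdict.
The state is a dict: "clock": time; "qpos": joint angles; "qd": joint speeds; "joint_efforts": joint torques, N m; "eef_pos": TCP position; "orientation": TCP orientation; "wrist_force": force on the tool from outside, world axes, zero at the start; "torque": the same for the moment, N m; "gripper_width": finger opening in m.
Only numpy, scipy, OpenCV 4.12 (cv2) and the standard library are available. Lean on these libraries where they do the work, as an engineer would, in place of code of your own. Each camera call takes 0.05 s, during which the arm holds its last target.

## Task

Take the dial padlock off the steel document box. The first two numbers of its combination are already dialled in: turn the dial clockwise, click by click, until its orange stripe clicks in at the black pointer on the case and not past it, then pull the case back against the staple so that the shackle draws fully open, ease it forward again until the staple stands in the gap at the end of the short leg, and lift it off. Finish holding the open padlock still, level and face up, clear of everything and a good 10 cm above the box's lid; leave the other things on the desk alone.

Things in the scene. Friction and masses are not known exactly. Their poses are not given: they have to be found in the camera images.
- lock_case (a point): Centre of the padlock's steel case (50 long x 52 wide x 20 thick mm), lying flat and face up on the lid (lid = this point - 10 mm). x: towards the shackle, z: up out of the dial. Sides free for a grasp across y. The lock weighs about 0.35 kg and is loose, linked only by its shackle through the staple; it turns and shifts a few mm with the dial until the shackle bears on the staple.
- lock_knob (a point): Middle of the black fluted dial knob (30 mm across, 13 mm tall), on the dial's axis 19 mm above the case centre; case axes, it does not turn with the dial. Knob top 6.6 mm above this point, dial flange (40 mm across) 6.4 mm below it. A black pointer on the case's face stands at the +x (shackle) edge of the dial.
- dial (a joint): Dial angle, rad, relative to the case: 0 when the orange stripe (over knob top, side and flange) points at the pointer, +x; growing clockwise seen from above; starts 2 to 5 clicks short (about -2.6 to -1.0). It clicks into a notch every 30 degrees (0.07 N m to leave one) and, let go, settles into the nearest. The shackle is freed only within about 0.1 rad of 0.
- shackle (a joint): How far the shackle is drawn out of the case along the case's +x, m: 0 shut, 0.022 fully open (end stop). Once free it slides with about 2 N and stays where left, so it can be pushed shut again.
- staple (a point): Middle of the hole of the brass staple, an upright plate eye on the lid, 11 mm above it; 3 mm thick along the hole (x), 24 mm wide and 28 tall, hole 14 wide and 22 tall. The hasp strap is flush. The 8 mm shackle lies 10 mm above the lid; its short leg, at y = +15 mm in the case frame, passes through the hole, the staple about 36 mm ahead of the case centre at the start.
- shackle_tip (a point): Free end of the shackle's short leg (8 mm thick); moves with the shackle; case axes. Shut, it is 8 mm deep in the case (17 mm ahead of its centre); fully open, 14 mm clear of the case front (39 mm ahead of the centre): the 3 mm staple must stand in this gap, 32 mm ahead of the case centre, to lift off. The bow's inside meets the staple once it is about 49 mm ahead of the shut lock's case centre: pull from there.
- strongbox: Blue steel document box, fixed, 260 x 340 x 75 mm high; origin under its centre, x away from the robot side, z up; flat lid at 75 mm.
- geometry_box: Red plastic geometry set box, 200 x 80 x 20 mm, sliding lid 40 mm open; origin under its centre. Leave alone.
- mech_pencil: Blue mechanical pencil, 145 mm, on the notebook; origin under its middle. Leave alone.
- glass_cube: Glass cube, 50 mm; origin under its centre. Leave alone.
- alu_clip: Aluminium spring clip, 40 x 60 x 20 mm, empty; origin under its centre. Leave alone.
- set_square: Green set square, 4 mm thick, 155 x 110 mm; origin at its underside. Leave alone.
- pen_cup: Blue ceramic cup, 76 mm across, 95 mm tall; origin under its centre. Leave alone.
- notebook: Grey notebook, 210 x 150 x 13 mm; origin under its centre. Leave alone.
- padlock: The whole padlock: case, dial and shackle; origin under the case's centre, axes as lock_case (x towards the shackle, z out of the dial).
Not all that is in view belongs to the job. Of the things that look like the padlock, the middle-sized one is meant.

How it is judged:
By the outcome, as a careful person would: the job done as asked, in the order asked, and still so for the second after the job is handed in, while the arm keeps its last pose, push and grip.
It also fails if it takes over 58 s, if anything falls off the work surface, if the arm or the gripper's body presses on something with over 40 N, if the wrist force passes 120 N, or if a joint passes its speed limit or range.

## Working session

There is one attempt and no reset: what is moved stays moved. The work goes in short steps, Python scripts to look and compute and a shell command to move; the robot and the scene stay as the last step left them, time stands still between calls to the robot, and variables do not carry over. Pictures are saved under pics/ and viewed, and the job is handed in when it is done.

```bash
ls; mkdir -p pics
python3 - <<'E'
from station import sensors, read_camera, camera_info, job
import cv2,numpy as np
print(sensors.read_state())
for n in ["scene","top","wrist"]:
    p,d=read_camera(n); cv2.imwrite(f"pics/{n}0.png",p[:,:,::-1]); np.save(f"pics/{n}0.npy",d)
    i=camera_info(n); print(n,np.round(i["K"],1).tolist(),i["k1"],np.round(i["extrinsics"],3).tolist())
E
```

```text
pics
{'clock': 0.0, 'qpos': array([ 1.12887727e+00,  8.79637643e-02,  1.37224990e+00, -3.42917713e-05,
        1.68358642e+00, -1.03073546e-01]), 'qd': array([-0.00021919, -0.00148943,  0.00135962, -0.00063489,  0.00062811,
        0.00011557]), 'joint_efforts': array([-1.11790489e-04, -3.40201485e+01, -3.02419138e+01,  7.14623882e-02,
        3.33149219e-02, -1.37530033e-04]), 'eef_pos': array([0.18258584, 0.51822849, 0.2043016 ]), 'orientation': array([[ 3.32401068e-01, -9.13263712e-04, -9.43137687e-01],
       [ 9.43135565e-01, -2.00994406e-03,  3.32402266e-01],
       [-2.19922492e-03, -9.99997563e-01,  1.93223937e-04]]), 'wrist_force': array([0.26844419, 0.54534886, 0.29780103]), 'torque': array([-0.02806567, -0.0100527 , -0.01224761]), 'gripper_width': 0.09406444823883957}
scene [[464.4, 0.0, 313.5], [0.0, 464.4, 202.2], [0.0, 0.0, 1.0]] -0.09053681189574472 [[-0.837, -0.316, 0.447, 1.095], [0.547, -0.458, 0.7, 0.912], [-0.017, 0.831, 0.557, 0.847], [0.0, 0.0, 0.0, 1.0]]
top [[484.1, 0.0, 319.7], [0.0, 484.1, 200.2], [0.0, 0.0, 1.0]] 0.012278290083041082 [[0.012, 0.999, -0.05, 0.421], [-1.0, 0.013, 0.019, -0.002], [0.02, 0.049, 0.999, 1.663], [0.0, 0.0, 0.0, 1.0]]
wrist [[358.7, 0.0, 322.3], [0.0, 358.7, 204.2], [0.0, 0.0, 1.0]] -0.07200631913180858 [[0.332, -0.918, -0.215, 0.121], [0.943, 0.323, 0.077, 0.541], [-0.001, -0.229, 0.973, 0.384], [0.0, 0.0, 0.0, 1.0]]
```

View pics/scene0.png

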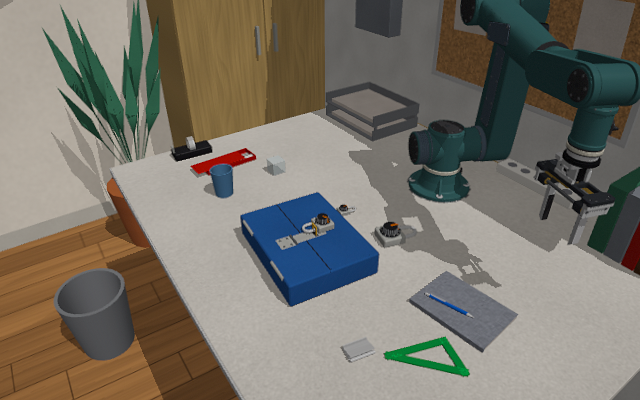

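View pics/top0.png

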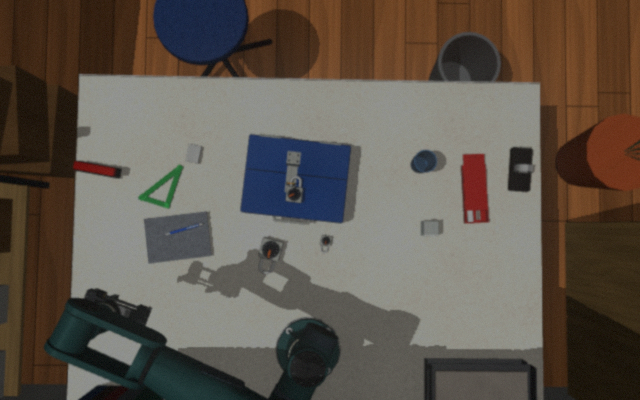

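View pics/wrist0.png

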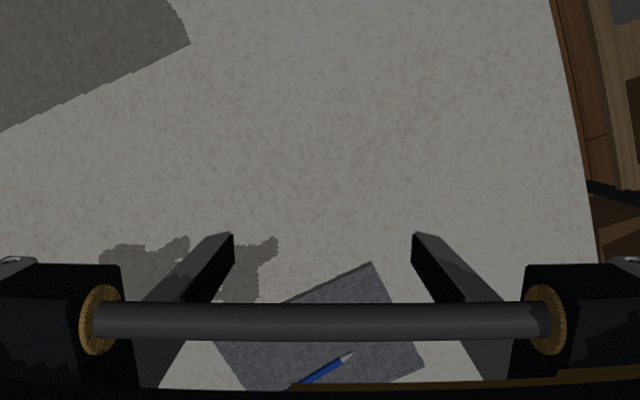

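Candidates for the padlock in the top view are the lock on the box lid at (294,190), a larger one on the desk at (270,249), and a small one on the desk at (326,241). The middle-sized one is on the box, through the staple. I'll check it in a close crop and measure it.

```bash
cat > h.py <<'E'
from station import sensors, read_camera, camera_info, job
import cv2,numpy as np
def ray(info,u,v):
    K=np.array(info["K"]);x=(u-K[0,2])/K[0,0];y=(v-K[1,2])/K[1,1]
    r=np.hypot(x,y);s=r
    for _ in range(20): s=r/(1+info["k1"]*s*s)
    f=s/r if r>0 else 1
    return x*f,y*f
def onz(info,u,v,z):
    E=np.array(info["extrinsics"]);x,y=ray(info,u,v)
    d=E[:3,:3]@np.array([x,-y,-1]);o=E[:3,3];t=(z-o[2])/d[2];return o+t*d
def atd(info,u,v,D):
    E=np.array(info["extrinsics"]);x,y=ray(info,u,v)
    return E[:3,:3]@(np.array([x,-y,-1])*D)+E[:3,3]
def proj(info,P):
    E=np.array(info["extrinsics"]);p=E[:3,:3].T@(np.array(P)-E[:3,3])
    x=p[0]/-p[2];y=-p[1]/-p[2];f=1+info["k1"]*(x*x+y*y);K=np.array(info["K"])
    return K[0,0]*x*f+K[0,2],K[1,1]*y*f+K[1,2]
def crop(p,name,u0,v0,u1,v1,s):
    c=cv2.resize(p[v0:v1,u0:u1,::-1],None,fx=s,fy=s,interpolation=cv2.INTER_CUBIC);cv2.imwrite(f"pics/{name}.png",c)
E
python3 - <<'E'
from h import *
t=cv2.imread("pics/top0.png")[:,:,::-1];s=cv2.imread("pics/scene0.png")[:,:,::-1]
crop(t,"topc",234,130,364,264,5.9/1.4);crop(s,"scenec",270,190,410,260,5.7)
D=np.load("pics/top0.npy");i=camera_info("top")
for u,v in [(294,190),(270,249),(326,241),(294,158),(265,160),(330,160),(265,205),(330,205)]: print(u,v,np.round(atd(i,u,v,D[v,u]),4))
E
```

```text
294 190 [0.5299 0.051  0.1085]
270 249 [0.337  0.1298 0.0474]
326 241 [ 0.3648 -0.0564  0.0265]
294 158 [0.6375 0.0536 0.0777]
265 160 [0.63   0.149  0.0742]
330 160 [ 0.6331 -0.0651  0.074 ]
265 205 [0.4817 0.1463 0.0752]
330 205 [ 0.4845 -0.0667  0.0725]
```

View pics/topc.png

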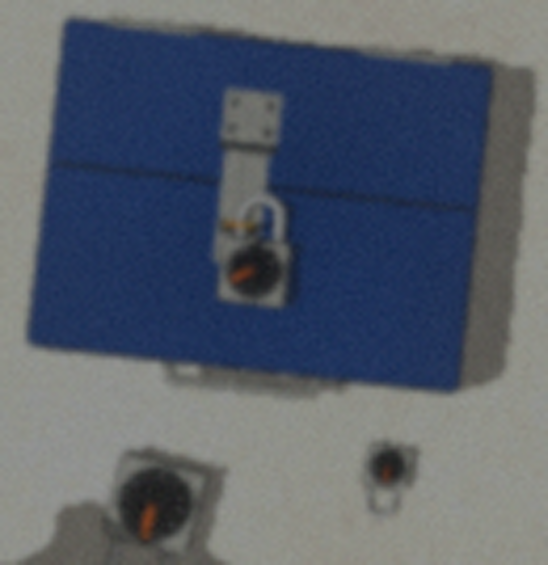

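View pics/scenec.png

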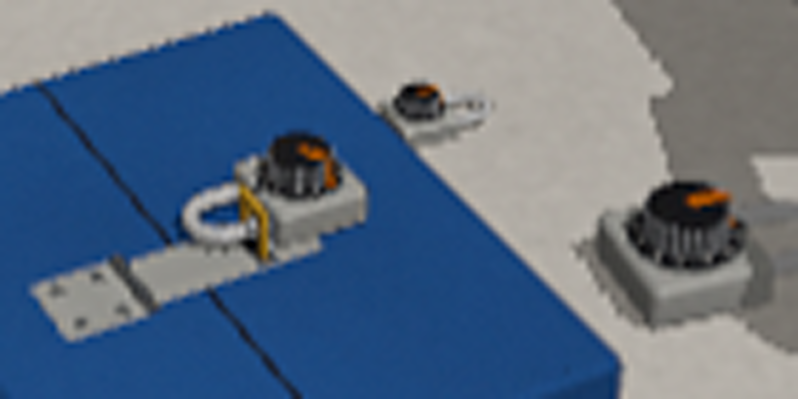

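The lock on the box, middle-sized and shackled through the brass staple, is the one. Its knob is at top pixel (294,194) and its shackle points up in the image, which is +x. The stripe points left and slightly down, about 4 clicks short. Next I'll hover over it for a close look.

```bash
python3 -m jog '{"delta_pos":[[34,-46,3],[34,-46,3],[34,-46,3],[34,-46,3],[34,-46,3],[34,-46,3],[34,-46,3],[34,-46,3]],"spin":[-4,-4,-4,-4,-4,-4,-4,-4],"grip":[94,94,94,94,94,94,94,94]}' 
python3 -m jog '{"delta_pos":[[34,-46,0],[32,-48,0],[0,0,0]],"spin":[-4,-4.6,0],"grip":[70,70,70]}'
python3 - <<'E'
from h import *
print(np.round(sensors.read_state()["eef_pos"],4),np.round(sensors.read_state()["qpos"],3))
p,d=read_camera("wrist");np.save("pics/w1d.npy",d);cv2.imwrite("pics/w1.png",p[:,:,::-1])
i=camera_info("wrist");np.save("pics/w1i.npy",i,allow_pickle=True)
k=proj(i,[.52,.052,.11]);print(k)
E
```

```text
clock: 1.15
eef_pos: [0.4555, 0.1491, 0.2294]
orientation: [[0.783, 0.0, -0.622], [0.622, 0.0, 0.783], [0.0, -1.0, 0.0]]
wrist_force: [0.8, 0.9, -0.3]
gripper_width: 0.0937
clock: 1.52
eef_pos: [0.5219, 0.0535, 0.2281]
orientation: [[0.869, -0.002, -0.495], [0.495, -0.001, 0.869], [-0.002, -1.0, 0.0]]
wrist_force: [0.2, 0.8, -0.5]
gripper_width: 0.0709
[0.5219 0.0535 0.2281] [-5.000e-03  2.900e-02  1.388e+00 -1.000e-03  1.727e+00 -5.230e-01]
(np.float64(318.62108735045297), np.float64(202.8666071963585))
```

View pics/w1.png

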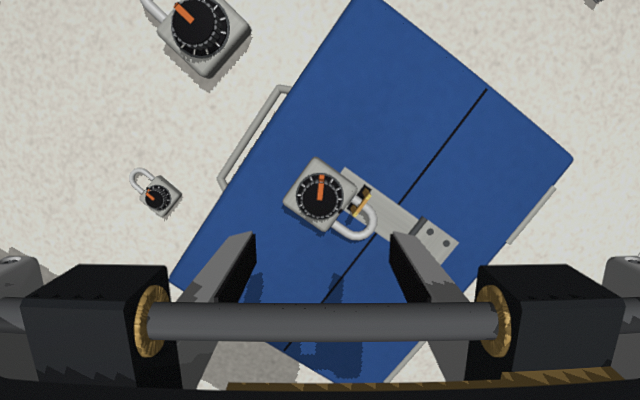

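Run:
```python
from h import *
p=cv2.imread("pics/w1.png")[:,:,::-1];crop(p,"w1c",260,130,400,260,4.6*1.2)
```

```text
(no output)
```

View pics/w1c.png

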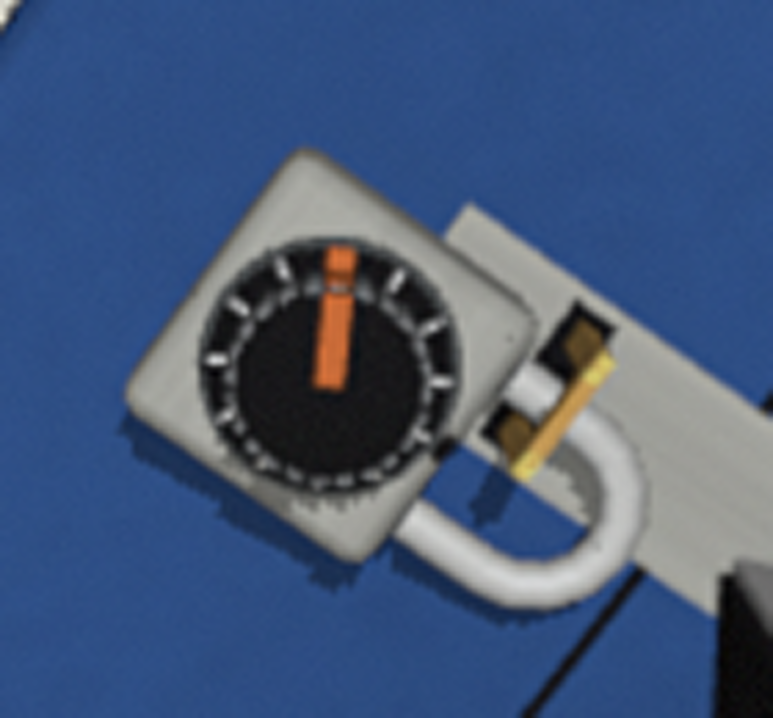

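The pointer is at crop (445,450), the stripe on the flange at (343,255), and the flange centre near (330,368). That is about 119° clockwise, so 4 clicks. Next, positions.

Run:
```python
from h import *
i=np.load("pics/w1i.npy",allow_pickle=True).item();D=np.load("pics/w1d.npy")
S=5.52
f=lambda u,v,z:onz(i,260+u/S,130+v/S,z)
C=[f(305,150,.093),f(535,320,.093),f(355,562,.093),f(128,390,.093)]
print(np.round(C,4),"mean",np.round(np.mean(C,0),4))
C=[c[:2] for c in C]
for a,b in [(0,1),(3,2),(0,3),(1,2)]: v=C[b]-C[a];print(np.linalg.norm(v),np.degrees(np.arctan2(v[1],v[0])))
print("flange c",f(330,368,.0976),"ptr",f(445,450,.0955),"knob top",f(333,385,.1106))
print("staple ends",f(603,362,.103),f(525,470,.103),"bow far",f(625,575,.089),f(640,500,.085))
e=f(343,255,.0976);c=f(330,368,.0976);v=(e-c)[:2];print("stripe ang",np.degrees(np.arctan2(v[1],v[0])),np.linalg.norm(v))
for u,v in [(318,200),(300,175),(345,225),(290,190)]: print(u,v,atd(i,u,v,D[v,u]))
```

```text
[[0.4988 0.0828 0.093 ]
 [0.5447 0.0774 0.093 ]
 [0.5398 0.0274 0.093 ]
 [0.493  0.0344 0.093 ]] mean [0.5191 0.0555 0.093 ]
0.04617602335705612 -6.63886861024359
0.047321928320509465 -8.504912496505437
0.04871948315888605 -96.82494809783516
0.050269380058795554 -95.54167279483299
flange c [0.51938968 0.05486109 0.0976    ] ptr [0.54263786 0.05193707 0.0955    ] knob top [0.51984645 0.05520832 0.1106    ]
staple ends [0.55570834 0.07814304 0.103     ] [0.55410453 0.05692355 0.103     ] bow far [0.58128077 0.04702189 0.089     ] [0.57762499 0.05881603 0.085     ]
stripe ang 113.32267626928848 0.018408697007919427
318 200 [0.51811181 0.05429321 0.11191303]
300 175 [0.49486606 0.06243656 0.09373757]
345 225 [0.55633779 0.03880399 0.07663809]
290 190 [0.49368907 0.04591564 0.09248711]
```

```bash
python3 -m jog '{"delta_pos":[[-2.4,1.7,-40],[0,0,-40],[0,0,-30],[0,0,-17],[0,0,0]],"spin":[0,0,0,0,0],"grip":[50,50,50,50,50]}' 
python3 -m jog '{"delta_pos":[[0,0,0],[0,0,0],[0,0,0],[0,0,0]],"spin":[0,0,0,0],"grip":[20,20,20,20]}' 20
python3 - <<'E'
from h import *
print(sensors.read_state()["eef_pos"],sensors.read_state()["torque"])
p,d=read_camera("wrist");crop(p,"w2",220,130,420,310,4)
E
```

```text
clock: 2.2
eef_pos: [0.5173, 0.0594, 0.1016]
orientation: [[0.865, -0.002, -0.501], [0.501, 0.0, 0.865], [-0.002, -1.0, 0.001]]
wrist_force: [-0.1, -0.5, 0.1]
gripper_width: 0.05
clock: 2.7
eef_pos: [0.5178, 0.0577, 0.1042]
orientation: [[0.866, -0.001, -0.499], [0.499, -0.001, 0.866], [-0.001, -1.0, -0.001]]
wrist_force: [-4.3, -2.3, 5.5]
gripper_width: 0.0291
[0.51783025 0.05766937 0.1041976 ] [-0.45257717  0.9681908  -0.03806108]
```

View pics/w2.png

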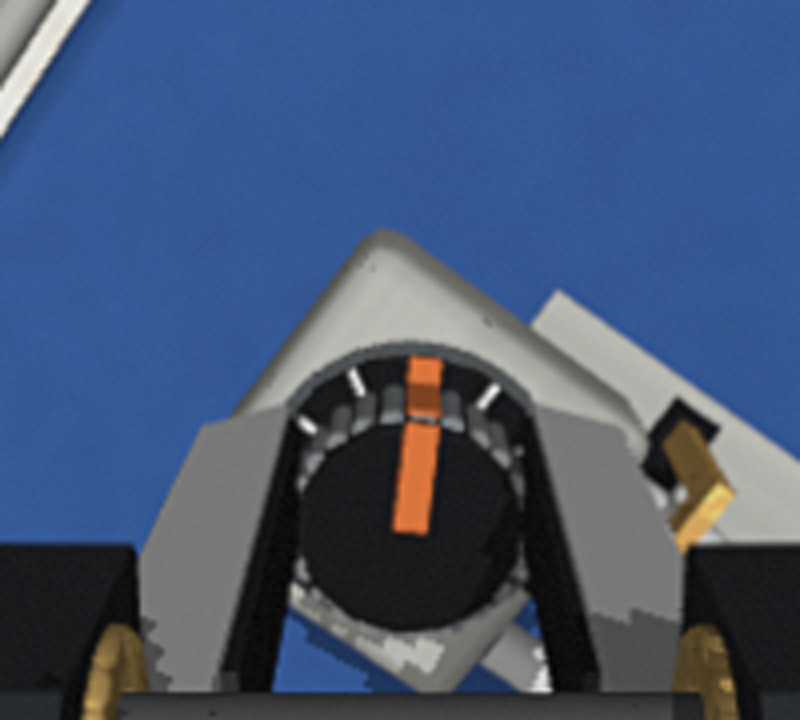

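The fingertips rode up on the dial flange: z rose about 3 mm with 5.5 N up. The knob is also about 3 mm off the pad centres. I'll open, re-centre and grip again a little higher.

```bash
python3 -m jog '{"delta_pos":[[0,0,0],[0,0,4],[1.5,-3,0],[0,0,0]],"spin":[0,0,0,0],"grip":[38,38,38,38]}' 
python3 -m jog '{"delta_pos":[[0,0,0],[0,0,0],[0,0,0]],"spin":[0,0,0],"grip":[22,22,22]}' 20
python3 - <<'E'
from h import *
print(sensors.read_state()["eef_pos"],sensors.read_state()["torque"])
p,d=read_camera("wrist");crop(p,"w3",220,130,420,310,4)
E
```

```text
clock: 3.25
eef_pos: [0.5202, 0.0553, 0.1066]
orientation: [[0.866, 0.001, -0.5], [0.5, 0.0, 0.866], [0.0, -1.0, -0.0]]
wrist_force: [0.2, 0.4, 0.2]
gripper_width: 0.0381
clock: 3.62
eef_pos: [0.5195, 0.0553, 0.1063]
orientation: [[0.866, -0.001, -0.5], [0.5, -0.0, 0.866], [-0.001, -1.0, 0.0]]
wrist_force: [-0.4, -1.5, 0.8]
gripper_width: 0.0288
[0.51950219 0.05527796 0.1063183 ] [-0.25183288  0.33566661 -0.02344148]
```

View pics/w3.png

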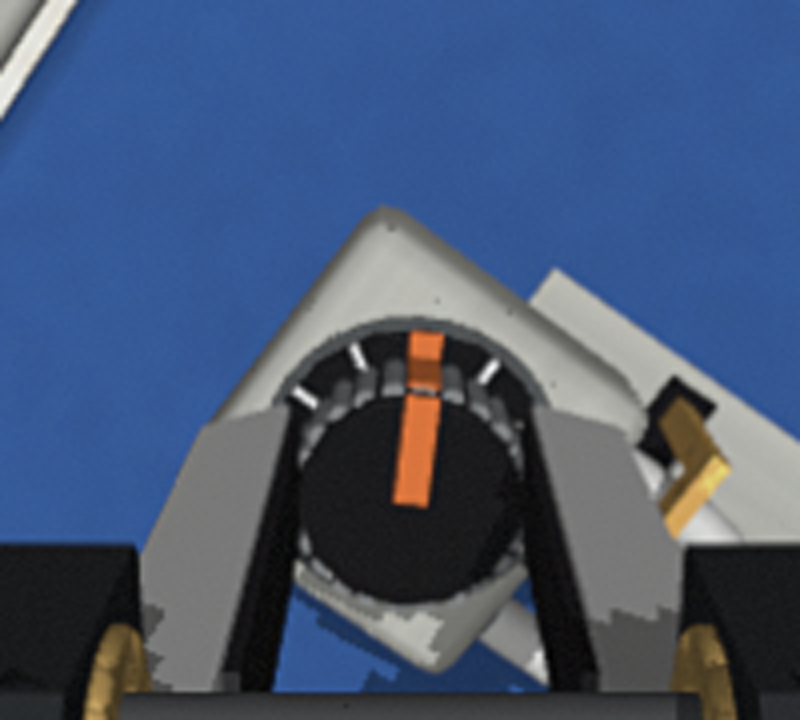

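```bash
python3 -m jog '{"delta_pos":[[0,0,0],[0,0,0],[0,0,0],[0,0,0],[0,0,0],[0,0,0],[0,0,0],[0,0,0]],"spin":[-7.5,-7.5,-7.5,-7.5,-7.5,-7.5,-7.5,-7.5],"grip":[22,22,22,22,22,22,22,22]}'
python3 - <<'E'
from h import *
print(sensors.read_state()["eef_pos"],sensors.read_state()["torque"])
p,d=read_camera("wrist");crop(p,"w4",220,130,420,310,4)
E
```

```text
clock: 4.68
eef_pos: [0.5203, 0.0567, 0.1064]
orientation: [[0.864, 0.001, 0.503], [-0.503, 0.002, 0.864], [-0.0, -1.0, 0.002]]
wrist_force: [0.1, 1.6, -0.5]
gripper_width: 0.0285
[0.52031725 0.05665487 0.10641016] [ 0.29936767 -0.04024666  0.00240649]
```

View pics/w4.png

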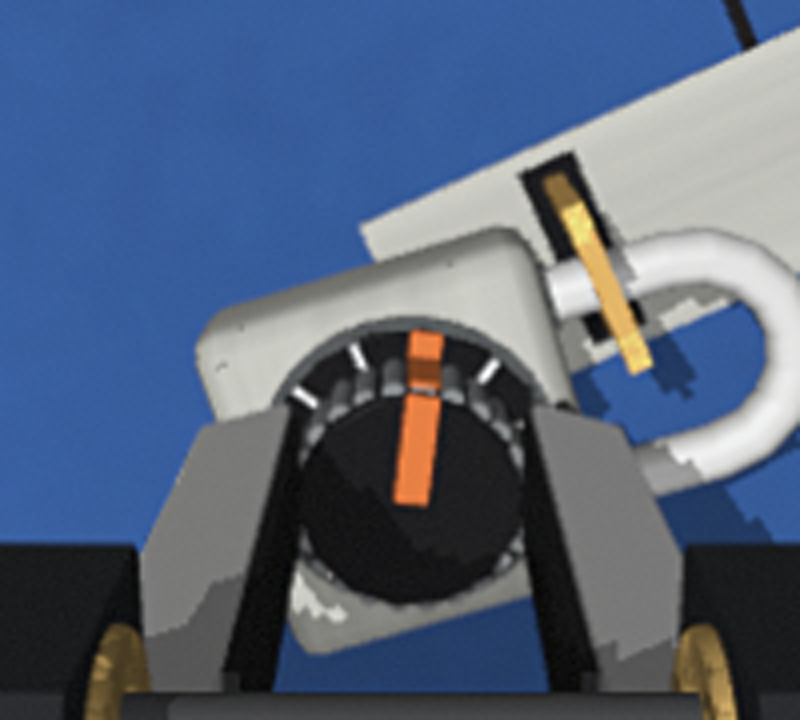

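The stripe is still held firmly between the pads, with no slip. The case has followed about 7° clockwise. I'll continue in two stages.

```bash
python3 -m jog '{"delta_pos":[[0,0,0],[0,0,0],[0,0,0],[0,0,0],[0,0,0],[0,0,0],[0,0,0],[0,0,0]],"spin":[-7.5,-7.5,-7.5,-7.5,-7.5,-7.5,-7,0],"grip":[22,22,22,22,22,22,22,22]}'
python3 - <<'E'
from h import *
print(sensors.read_state()["eef_pos"],sensors.read_state()["torque"])
p,d=read_camera("wrist");crop(p,"w5",220,100,420,310,3.6)
p,d=read_camera("scene");crop(p,"s5",270,170,390,270,6)
E
```

```text
clock: 5.72
eef_pos: [0.5198, 0.0562, 0.1064]
orientation: [[0.142, -0.0, 0.99], [-0.99, 0.001, 0.142], [-0.001, -1.0, -0.0]]
wrist_force: [-0.6, 3.2, -0.5]
gripper_width: 0.0289
[0.51976719 0.05617899 0.10636143] [0.48869241 0.22628774 0.01387343]
```

View pics/w5.png

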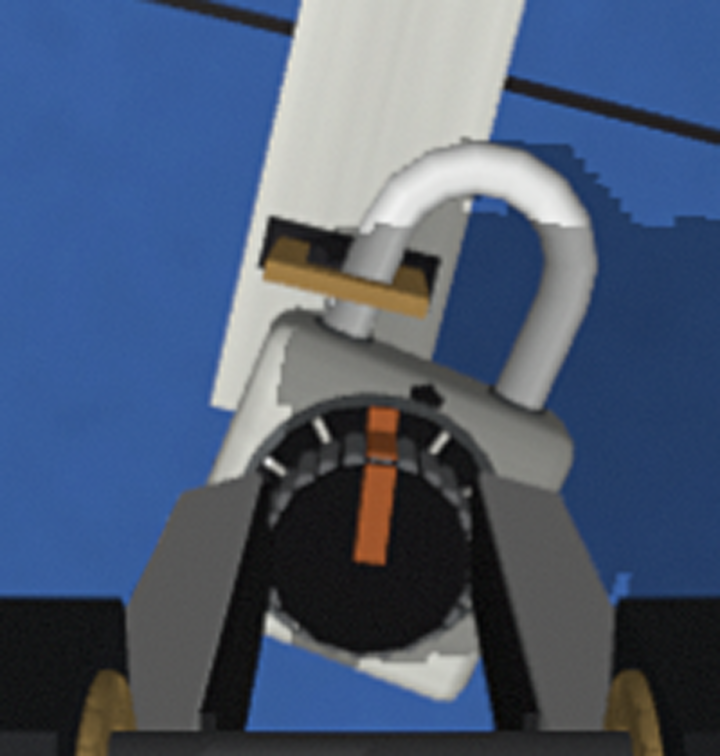

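```bash
python3 -m jog '{"delta_pos":[[0,0,0],[0,0,0],[0,0,0],[0,0,0]],"spin":[-5,-5,-5,0],"grip":[22,22,22,22]}'
python3 - <<'E'
from h import *
print(sensors.read_state()["eef_pos"],sensors.read_state()["torque"])
p,d=read_camera("wrist");crop(p,"w6",220,100,420,310,3.6)
E
```

```text
clock: 6.32
eef_pos: [0.5198, 0.0549, 0.1063]
orientation: [[-0.12, -0.0, 0.993], [-0.993, -0.001, -0.12], [0.001, -1.0, -0.0]]
wrist_force: [-0.5, -0.8, 0.3]
gripper_width: 0.0287
[0.51979926 0.05494567 0.10632255] [-0.10473794  0.32894684 -0.01418213]
```

View pics/w6.png

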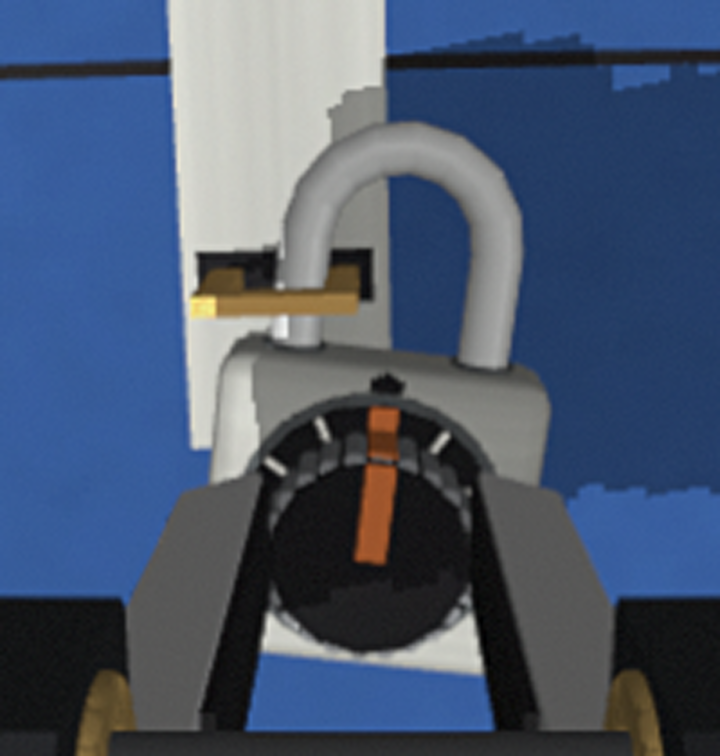

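The stripe at (383,415) now lines up with the pointer at (388,383), with almost no twist left on the wrist. I'll release and rise to verify.

```bash
python3 -m jog '{"delta_pos":[[0,0,0],[0,0,0],[0,0,20],[0,0,40],[0,0,40],[0,0,0]],"spin":[0,0,0,0,0,0],"grip":[45,45,45,80,80,80]}'
python3 - <<'E'
from h import *
i=camera_info("wrist");np.save("pics/w7i.npy",i,allow_pickle=True)
p,d=read_camera("wrist");crop(p,"w7",250,120,390,260,5);np.save("pics/w7d.npy",d)
print(sensors.read_state()["eef_pos"],sensors.read_state()["qpos"])
E
```

```text
clock: 7.12
eef_pos: [0.5223, 0.0554, 0.211]
orientation: [[-0.122, 0.009, 0.993], [-0.993, -0.0, -0.122], [-0.001, -1.0, 0.009]]
wrist_force: [-0.7, -1.6, -0.9]
gripper_width: 0.0714
[0.52095528 0.05542778 0.20824816] [-2.13436071e-03  2.51561239e-02  1.43043047e+00 -1.73450890e-04
  1.68178730e+00  1.69059024e+00]
```

View pics/w7.png

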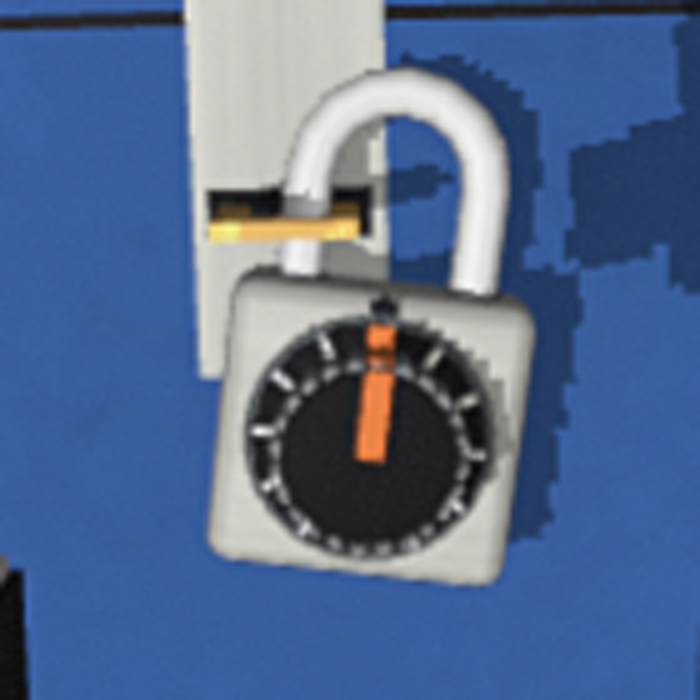

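The dial clicked in: the stripe at (380,325) meets the pointer at (384,308). Now I'll measure the case and staple poses for the grasp.

Run:
```python
from h import *
i=np.load("pics/w7i.npy",allow_pickle=True).item();S=5
f=lambda u,v,z:onz(i,250+u/S,120+v/S,z)
C=np.array([f(238,275,.092),f(537,308,.092),f(500,587,.092),f(210,553,.092)])
print(C.round(4),C.mean(0))
for a,b in [(3,0),(2,1),(1,0),(2,3)]: v=C[b]-C[a];print(np.linalg.norm(v),np.degrees(np.arctan2(v[1],v[0])))
print("fl",f(370,442,.0976),"ptr",f(384,308,.0955))
a=f(210,233,.103);b=f(360,228,.103);print("staple",a,b,np.degrees(np.arctan2((a-b)[1],(a-b)[0])))
a=f(203,370,.076);b=f(188,30,.076);print("strap",np.degrees(np.arctan2((b-a)[1],(b-a)[0])),a)
a=f(5,22,.075);b=f(690,10,.075);print("lid line",np.degrees(np.arctan2((a-b)[1],(a-b)[0])))
```

```text
[[0.547  0.0742 0.092 ]
 [0.5353 0.0248 0.092 ]
 [0.487  0.0362 0.092 ]
 [0.4993 0.0857 0.092 ]] [0.51714678 0.05519267 0.092     ]
0.04907437221687502 -13.55021967533176
0.04963524301494994 -13.227030370756433
0.05071990810704154 76.68896208678834
0.05100063275937997 76.05842831495181
fl [0.5169697  0.05545456 0.0976    ] ptr [0.53899729 0.05042322 0.0955    ]
staple [0.55576179 0.07675756 0.103     ] [0.55361413 0.05265089 0.103     ] 84.9089761113991
strap -5.518150776133702 [0.52864714 0.08411827 0.076     ]
lid line 83.99613473749879
```

Case yaw is about -13.4° and its centre about (0.518, 0.055). The box and staple yaw is -5.5°, with the staple about 36 mm ahead. I'll align with the case and go down for the grasp across its sides.

```bash
python3 -m jog '{"delta_pos":[[-1,0,-30],[0,0,-40],[0,0,-30],[0,0,-15],[0,0,-8],[0,0,0]],"spin":[-6.4,0,0,0,0,0],"grip":[80,80,80,80,80,80]}' 
python3 -m jog '{"delta_pos":[[0,0,0],[0,0,0],[0,0,0],[0,0,0]],"spin":[0,0,0,0],"grip":[40,40,40,40]}' 25
python3 - <<'E'
from h import *
p,d=read_camera("wrist");crop(p,"w8",220,70,420,270,3.6)
print(sensors.read_state()["eef_pos"])
E
```

```text
clock: 7.92
eef_pos: [0.519, 0.0554, 0.0835]
orientation: [[-0.232, -0.0, 0.973], [-0.973, -0.0, -0.232], [0.0, -1.0, -0.0]]
wrist_force: [0.4, 0.6, -0.0]
gripper_width: 0.0799
clock: 8.43
eef_pos: [0.5193, 0.0552, 0.0842]
orientation: [[-0.232, 0.001, 0.973], [-0.973, -0.001, -0.232], [0.0, -1.0, 0.001]]
wrist_force: [-0.6, 0.1, 2.1]
gripper_width: 0.0517
[0.51926107 0.05518847 0.08417529]
```

View pics/w8.png

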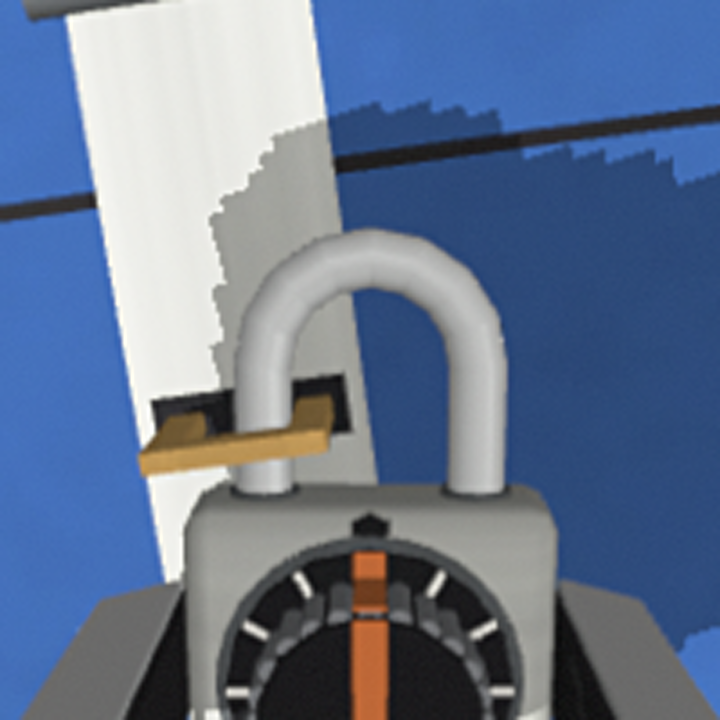

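The grip is firm at 51.7 mm, the dial is exactly on the pointer, and the staple crosses the short leg. Now I'll square up with the staple and pull back.

```bash
python3 -m jog '{"delta_pos":[[0,0,1],[0,-1,0],[0,-1,0],[-5,0.5,0],[-5,0.5,0],[-3,0.3,0],[0,0,0]],"spin":[2,3,3,0,0,0,0],"grip":[40,40,40,40,40,40,40]}' 30
python3 - <<'E'
from h import *
p,d=read_camera("wrist");crop(p,"w9",220,70,420,270,3.6)
print(sensors.read_state()["eef_pos"])
E
```

```text
clock: 9.35
eef_pos: [0.5053, 0.0549, 0.0842]
orientation: [[-0.094, -0.001, 0.996], [-0.996, 0.0, -0.094], [-0.0, -1.0, -0.001]]
wrist_force: [0.9, 0.1, -1.6]
gripper_width: 0.0521
[0.50531017 0.05486214 0.0842024 ]
```

View pics/w9.png

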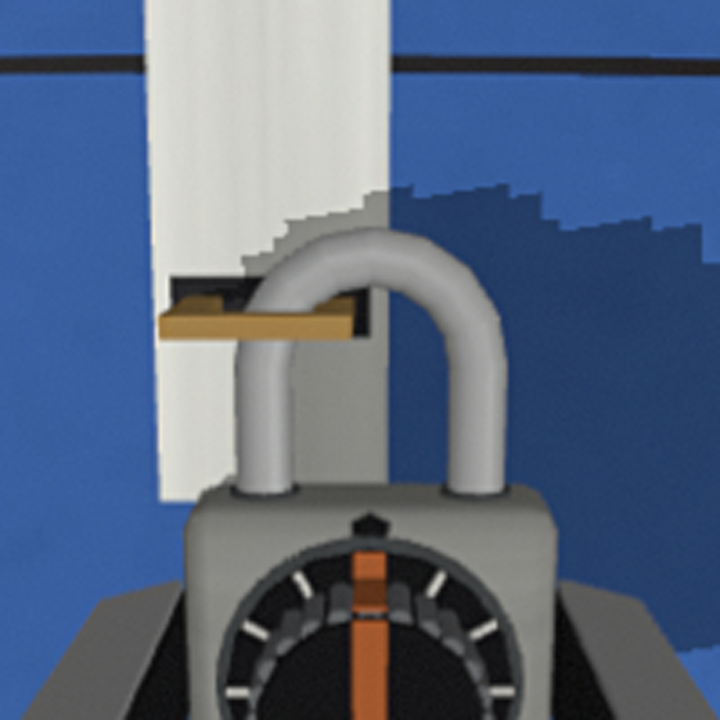

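The staple is at the start of the bow, with the leg centred in it. I'll pull the next 22 mm or so, watching the force.

```bash
python3 -m jog '{"delta_pos":[[-4,0.4,0],[-4,0.4,0],[-4,0.4,0],[-4,0.4,0],[-4,0.4,0],[0,0,0]],"spin":[0,0,0,0,0,0],"grip":[40,40,40,40,40,40]}' 30
python3 - <<'E'
from h import *
p,d=read_camera("wrist");crop(p,"w10",220,30,420,270,3)
print(sensors.read_state()["eef_pos"])
E
```

```text
clock: 10.15
eef_pos: [0.4853, 0.0568, 0.0845]
orientation: [[-0.094, -0.001, 0.996], [-0.996, -0.0, -0.094], [0.0, -1.0, -0.001]]
wrist_force: [1.5, 0.1, -4.2]
gripper_width: 0.0516
[0.48529973 0.05681121 0.0844227 ]
```

View pics/w10.png

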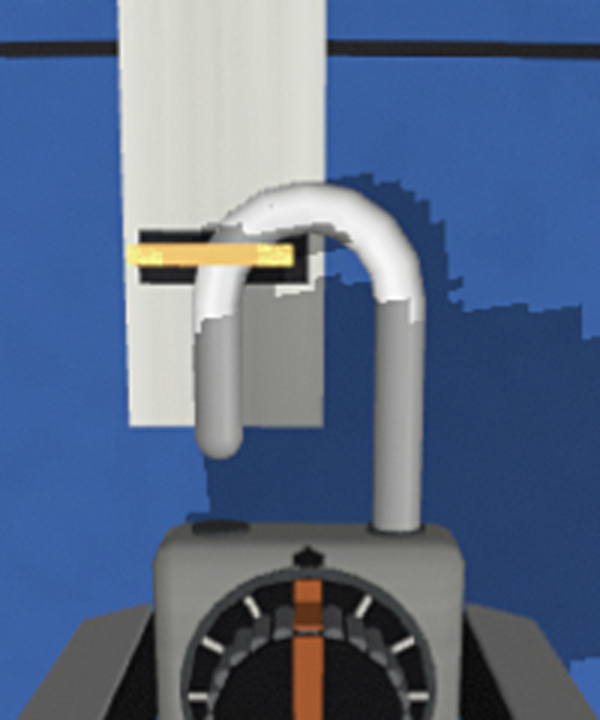

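The shackle is drawing out, with the tip free of the case. I'll continue to the end stop.

```bash
python3 -m jog '{"delta_pos":[[-2,0.2,0],[-2,0.2,0],[0,0,0]],"spin":[0,0,0],"grip":[40,40,40]}' 35
python3 -m jog '{"delta_pos":[[-2,0.2,0],[0,0,0]],"spin":[0,0],"grip":[40,40]}' 35
```

```text
clock: 10.58
eef_pos: [0.483, 0.0572, 0.0849]
orientation: [[-0.094, 0.003, 0.996], [-0.996, 0.0, -0.094], [-0.0, -1.0, 0.003]]
wrist_force: [5.2, 0.3, -4.4]
gripper_width: 0.0515
clock: 10.82
eef_pos: [0.4825, 0.0573, 0.0853]
orientation: [[-0.094, 0.006, 0.996], [-0.996, 0.0, -0.094], [-0.001, -1.0, 0.006]]
wrist_force: [7.5, -0.3, -5.9]
gripper_width: 0.0515
```

The force is rising without motion, so this is the end stop; 36 mm of travel matches the expected 35. I'll look, then ease forward about 39 mm.

```bash
python3 - <<'E'
from h import *
p,d=read_camera("wrist");crop(p,"w11",220,30,420,270,3)
E
python3 -m jog '{"delta_pos":[[3,-0.3,0],[5,-0.5,0],[5,-0.5,0],[5,-0.5,0],[5,-0.5,0],[5,-0.5,0],[5,-0.5,0],[0,0,0]],"spin":[0,0,0,0,0,0,0,0],"grip":[40,40,40,40,40,40,40,40]}' 30
python3 - <<'E'
from h import *
p,d=read_camera("wrist");crop(p,"w12",220,30,420,270,3)
E
```

```text
clock: 11.88
eef_pos: [0.5132, 0.054, 0.0844]
orientation: [[-0.094, -0.0, 0.996], [-0.996, -0.0, -0.094], [0.0, -1.0, -0.0]]
wrist_force: [0.0, 0.9, -3.7]
gripper_width: 0.0513
```

View pics/w11.png

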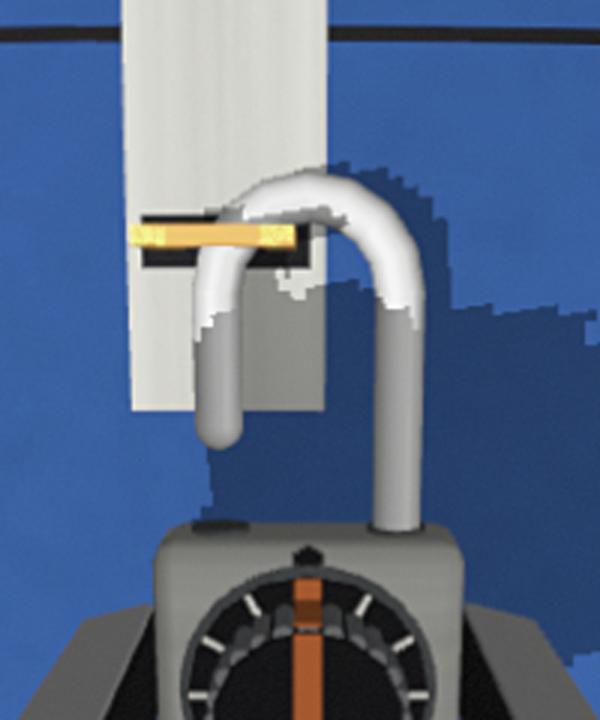

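View pics/w12.png

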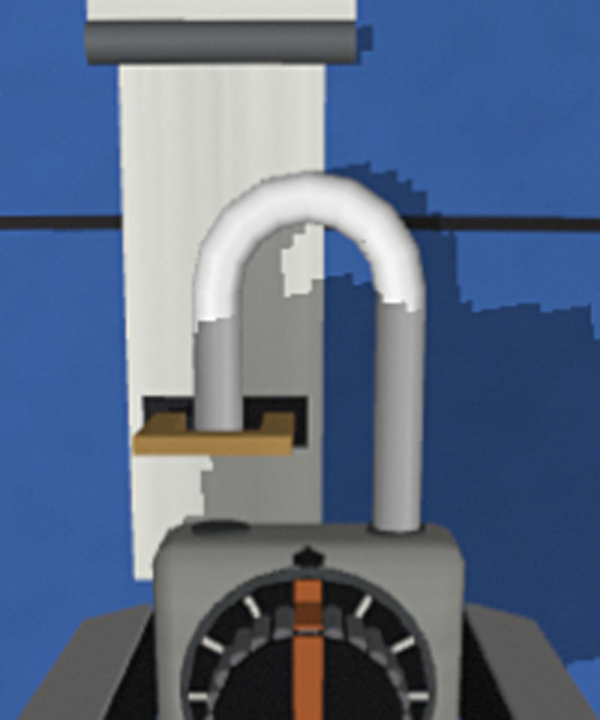

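The tip is at the staple plane, about 40 mm ahead. Another 8 mm forward puts the staple mid-gap.

```bash
python3 -m jog '{"delta_pos":[[4,-0.4,0],[4,-0.4,0],[0,0,0]],"spin":[0,0,0],"grip":[40,40,40]}' 30
python3 - <<'E'
from h import *
i=camera_info("wrist")
p,d=read_camera("wrist");crop(p,"w13",220,30,420,270,3)
E
```

```text
clock: 12.3
eef_pos: [0.5212, 0.0532, 0.0845]
orientation: [[-0.094, 0.0, 0.996], [-0.996, -0.0, -0.094], [0.0, -1.0, 0.0]]
wrist_force: [0.2, 0.6, -3.6]
gripper_width: 0.0515
```

View pics/w13.png

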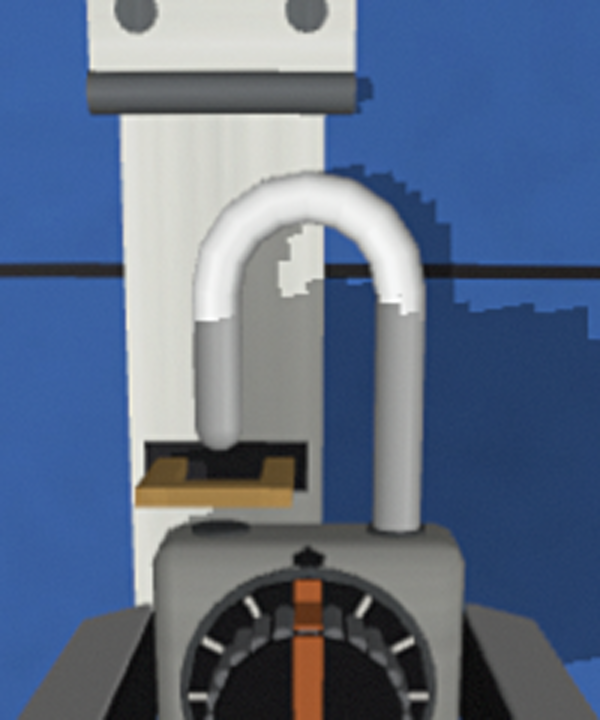

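The staple stands in the gap, slightly nearer the tip. I'll add 1.5 mm forward, then lift slowly and check.

```bash
python3 -m jog '{"delta_pos":[[1.5,-0.1,0],[0,0,4],[0,0,4],[0,0,4],[0,0,0]],"spin":[0,0,0,0,0],"grip":[40,40,40,40,40]}' 30
python3 - <<'E'
from h import *
p,d=read_camera("wrist");crop(p,"w14",220,30,420,270,3)
E
```

```text
clock: 12.98
eef_pos: [0.5228, 0.0531, 0.0972]
orientation: [[-0.094, 0.001, 0.996], [-0.996, -0.0, -0.094], [-0.0, -1.0, 0.001]]
wrist_force: [0.4, 0.8, -3.0]
gripper_width: 0.0515
```

View pics/w14.png

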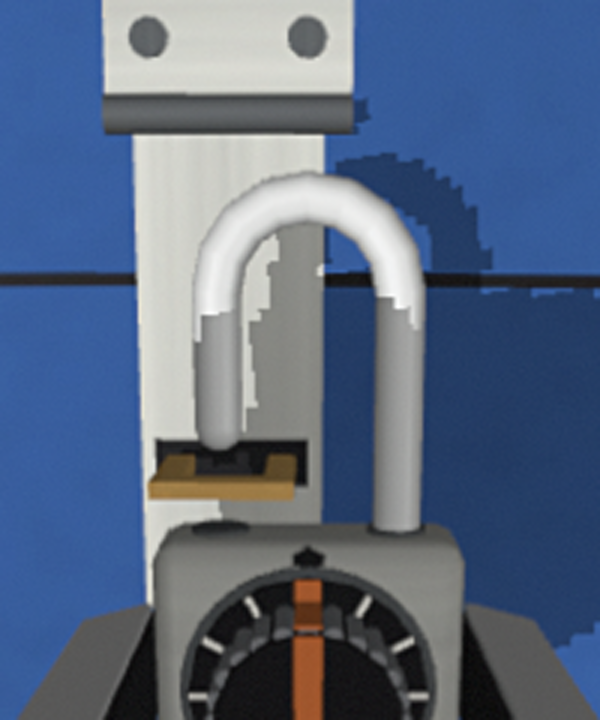

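Free, with only the lock's weight of 3 N on the wrist. I'll lift on.

```bash
python3 -m jog '{"delta_pos":[[0,0,6],[0,0,8],[0,0,15],[0,0,25],[0,0,30],[0,0,25],[0,0,12],[0,0,6]],"spin":[0,0,0,0,0,0,0,0],"grip":[40,40,40,40,40,40,40,40]}' 30
python3 -m jog '{"delta_pos":[[0,0,0],[0,0,0],[0,0,0],[0,0,0]],"spin":[0,0,0,0],"grip":[40,40,40,40]}' 30
python3 - <<'E'
from h import *
p,d=read_camera("wrist");crop(p,"w15",220,30,420,270,2.5)
p,d=read_camera("scene");crop(p,"s15",230,130,430,290,4)
print(np.abs(sensors.read_state()["qd"]).max())
E
```

```text
clock: 14.02
eef_pos: [0.5226, 0.0532, 0.2244]
orientation: [[-0.094, 0.001, 0.996], [-0.996, -0.0, -0.094], [0.0, -1.0, 0.001]]
wrist_force: [0.6, -0.3, -4.1]
gripper_width: 0.0516
clock: 14.52
eef_pos: [0.5222, 0.0532, 0.2229]
orientation: [[-0.094, -0.001, 0.996], [-0.996, -0.0, -0.094], [0.0, -1.0, -0.001]]
wrist_force: [0.3, -0.4, -2.6]
gripper_width: 0.0514
0.003203503061821661
```

View pics/w15.png

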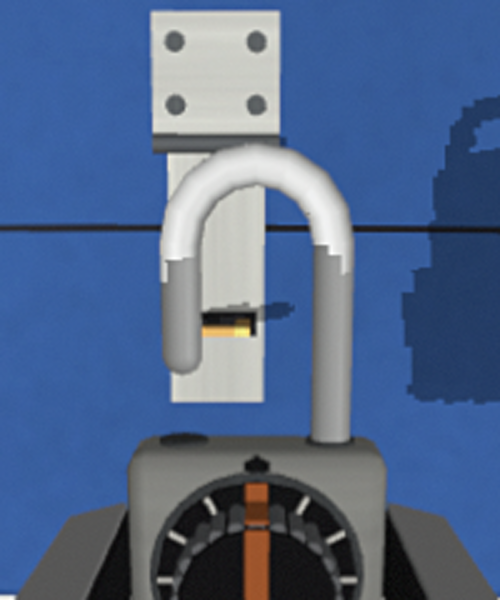

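View pics/s15.png

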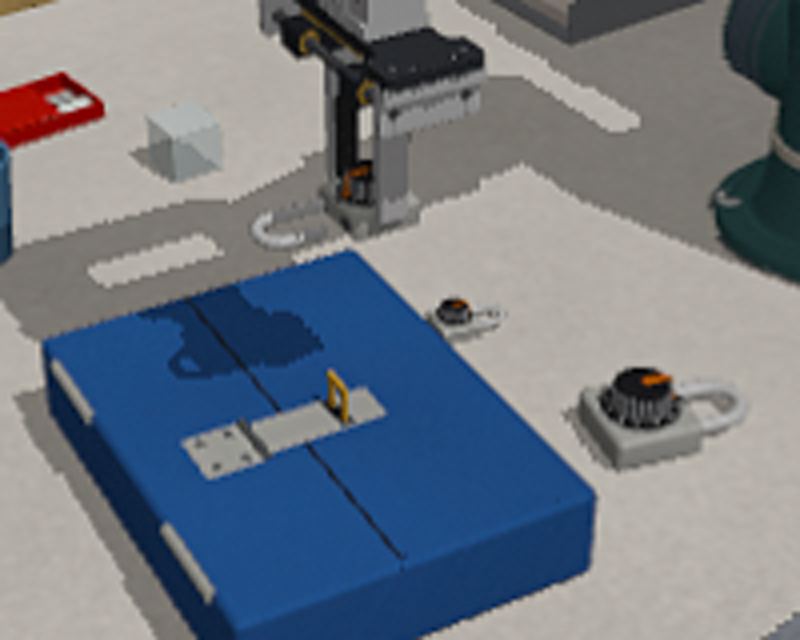

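The padlock is off, open, level and face up, with its underside about 139 mm above the lid. The arm is still, so I'm handing it in.

```bash
python3 -c "
from station import job
print(job.hand_in())"
```

```text
the job is handed in; nothing more can be done
None
```

The padlock is off the box and I've handed the job in at about 14.6 s. I turned the dial about 4 clicks clockwise until the orange stripe met the pointer, and checked that in a close view after letting go. Then I gripped the case across its sides and pulled back 36 mm to the end stop, where the force rose to 7.5 N with no further motion. I eased forward until the staple stood in the gap and lifted it off.

- **Final state:** the open padlock is held level, face up and still, its underside about 139 mm above the lid. The grip opening is steady at 51.5 mm and the stripe is still on the pointer. The staple is free and the other things I could see are untouched.
- **One slip on the way:** my first grip on the knob rode up on the dial flange, lifting the tool 3 mm with about 5.5 N. I opened, re-centred and gripped again before turning the dial.
- **One disagreement:** my picture estimate of the case position was about 2 mm off the position felt when gripping the knob, so I took a value in between, and the grasp closed cleanly.

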